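# Recharge the air cushion of a microscope platform

### The job

The microscope's air-sprung platform needs recharging. First press the vent pedal right down to its stop for a moment and let it spring back, then take the hand charger out of its stand and press its open end squarely onto the platform's tilted filling nipple until it snaps over and the nipple's spring collar is pushed fully home. Finish while still holding the charger pressed there, and leave the dish on the platform, the two jars and the loose eyepiece where they stand.

Things in the scene. Friction and masses are not known exactly. Their poses are not given: they have to be found in the camera images.
- pedal_pad (a point): Press point on the vent pedal, a steel treadle plate 122 x 60 x 6 mm over a fixed dark base 150 x 80. It lies on the plate's upper face amid its ribs, 27 mm from the free front edge, about 47 mm above the bench at rest. The hinge is 95 mm away along the point's own +x (axis along its y; z up when at rest). Pressed straight down it sinks about 20 mm to the stop; a spring raises it again.
- pedal (a joint): Vent pedal angle in rad: 0 released (plate sloping up to the front by 0.24 rad), 0.22 pressed down to its stop (0.19 counts). At the press point it takes about 4 N at first and 10 N at the stop.
- charger_grip (a point): Middle of the charger's grip barrel: aluminium, 30 mm diameter, dark grooves, reaching 25 mm up to the top end and 25 mm down to a black flange (46 mm diameter, 6 thick). z runs along the charger, up, away from its mouth. A round tool 104 mm tall, 0.15 to 0.31 kg; yaw does not matter. It hangs upright by its flange on the stand and lifts straight out by 50 mm.
- charger_mouth (a point): Centre of the charger's open lower end, 79 mm below the grip point along its axis; z points up into the charger. The steel coupler is 28 mm outside diameter for 30 mm, then 33 mm up to the flange. Bore 17 mm across at the lip (4 mm thick), 23 mm behind it, 31 mm deep.
- stand: Charger stand: a grey plastic block 90 x 90 x 52 mm, fixed, origin at the centre of its underside, with an upright hole of 31 mm diameter in its middle for the 28 mm coupler.
- nipple_tip (a point): Tip of the steel filling nipple, at the middle of the front (robot) side of the white platform (200 x 160 mm, 50 high, fixed, black mat), about 87 mm above the bench. z points out along the nipple's axis, which leans 25 degrees from vertical towards the platform's front. Post 14 mm diameter, tapering to 7 mm over the last 6 mm; the charger's bore has 1.5 mm clearance all round it.
- nipple: The same nipple, origin at its seat 34 mm below the tip, z along its axis. Three spring catch balls stand out 3.5 mm from the post 12 mm below the tip; the mouth snaps past them 16 to 20 mm below the tip (peak about 10 N), then pushes the collar down. With the collar home the mouth is 26 mm below the tip. If let go, the collar springs back.
- collar (a joint): Travel in m of the nipple's spring collar (dark ring, 33 mm diameter, round the post) down the nipple axis: 0 at rest (upper face 18 mm below the tip), 0.008 at its stop, fully home (0.006 counts). Its spring pushes back with 3.6 N at first and 10.8 N at the stop.
- dish_a: Bystander: clear round dish, 86 mm diameter, 14 high, lying on the platform's mat. Origin under its centre.
- jar_a: Bystander: glass jar with black cap, 48 mm diameter, 62 high. Origin under its centre.
- jar_b: Bystander: amber jar, 40 mm diameter, 55 high. Origin under its centre.
- eyepiece: Bystander: black cylinder, 34 mm diameter, 50 high. Origin under its centre.
- charger: The hand charger itself, origin at the centre of its mouth (see charger_mouth).

How it is judged (in metres and radians):
On the way, in this order (a step that is already met when the one before it is completed fails the run):
1. the vent pedal is pressed to its stop (value of joint pedal above 0.19 rad), for 0.2 s.
2. the charger is lifted out of its stand in the fingers (height (world z) of charger_mouth above 0.07 m and contact force between the fingers and charger above 1 N), for 0.2 s.
3. the charger is snapped squarely over the nipple (z of charger_mouth in the frame of nipple_tip below -0.0185 m and x of charger_mouth in the frame of nipple_tip between -0.004 and 0.004 m and y of charger_mouth in the frame of nipple_tip between -0.004 and 0.004 m and angle between the z axis of charger_mouth and the z axis of nipple_tip, either way round below 0.1 rad), for 0.2 s.
At the end, for the whole second after the job is handed in: The charger sits squarely over the nipple (mouth at least 22.5 mm below the tip, within 4 mm of its axis, within 0.1 rad), held in the fingers and still, pressing the collar at least 6 mm down so that nipple and collar push back with more than 5 N; the pedal is back up (below 0.05 rad) (value of joint collar above 0.006 m and z of charger_mouth in the frame of nipple_tip below -0.0225 m and x of charger_mouth in the frame of nipple_tip between -0.004 and 0.004 m and y of charger_mouth in the frame of nipple_tip between -0.004 and 0.004 m and angle between the z axis of charger_mouth and the z axis of nipple_tip, either way round below 0.1 rad and contact force between the fingers and charger above 3 N and contact force between charger and nipple above 5 N and linear speed of charger below 0.02 m/s and value of joint pedal below 0.05 rad); the arm keeps its last pose, push and grip.
It fails at once if the dish on the platform, a jar or the eyepiece is pushed more than 30 mm from its place (distance of any of dish_a, jar_a, jar_b, eyepiece from where it was at the start of the episode above 0.03 m).
It also fails if it takes over 58 s, if anything falls off the work surface, if the arm or the gripper's body presses on something with over 40 N, if the wrist force passes 120 N, or if a joint passes its speed limit or range.

### The arm

A 6-joint arm with a two-finger parallel gripper is mounted at the origin on the work surface. World frame = base frame: x ahead of the robot, y to its left, z up, the work surface at z = 0. Lengths are in mm, angles in rad, forces in N, time in s.
With the tool pointing down it reaches from about 350 to 975 mm from the base axis. Payload 7.1 kg.
Tool frame: the origin (TCP) lies between the finger pads; the fingertips stand 19 mm ahead of it and the grasp point (between the pads) is the TCP; z points along the fingers, y is the line along which they close (so a half turn about z gives the same grasp; the last joint's range is limited). The gripper opens to 88 mm and grips with 3 to 60 N. Pads are 20 mm wide; open, the fingers measure 115 mm over their backs; the gripper's body (75 mm by 178 mm) begins 61 mm behind the grasp point.
Start: joints at [1.302, 0.423, 1.63, -0, 1.089, -0.019], TCP at [154.475, 605.593, 241.675] pointing down, gripper open.
Joint ranges: [-3, 3], [-0.9, 2.11], [0.09, 2.58], [-1.31, 4.45], [0.11, 2.69], [-2.54, 2.54]. Speed limits (rad/s): [2.39, 2.39, 3.01, 3.14, 3.14, 3.14].

### API

Orientations are given as a rotation vector (axis times angle).
In Python, from workcell import ctrl gives the robot as it stands.
- The arm moves only by the tool arm_command, never from a script. Its argument "series" is a list of rows, each an object with "linear": the shift along the tool's x, y, z in m, a list of three; "turn": the turn about the tool's z in rad. A call has 1 to 10 rows; each row shifts and turns the commanded pose from where the row before left it, along the tool's axes as they then stand; what a row does not reach is not made up. A row lasts 1/10 s, in which the tool goes at most 50 mm and 8.59 degrees, less where a joint would pass 70% of its speed; a pose out of reach is approached as far as the arm can. A call with a gripper value outside its range is refused whole. "jaw" is the opening, from -1 (shut) to 1 (fully open), set as the call begins (left out, the last holds). The fingers move at their own pace and stop on an object; the grip force is fixed at half the most. Time passes only in rows, so rows that do not move let the fingers close. It gives the time, the measured TCP pose, the force, the opening and the grip force at its end, in the units of the state.
- ctrl.get_obs(): the state, without advancing time (a new reading comes with each control period).
- ctrl.get_image(name): name is "scene" or "top" or "wrist"; returns a dict with "frame" (420x560x3 uint8, blue, green, red), "fx", "fy", "cx", "cy" (pixels), "k1" (the pictures are not rectified: a ray, as slopes to the right and down, at radius r is drawn at 1 + k1 r^2 times it, then the intrinsics apply), "rvec" (rotation vector, rad) and "tvec" (3), from world to camera coordinates, as OpenCV has them. Camera axes: x right, y down, z forward; pixel columns grow to the right and rows downward; lengths in mm; the calibration is good to about 2 mm. A picture is of the moment at which its call begins. There is no depth.
- ctrl.close_job(): hands the job in; it is judged then, once.
The state is a dict: "t": time; "qpos": joint angles; "qvel": joint speeds; "joint_torque": joint torques, N m; "ee_pos": TCP position; "orientation": TCP orientation; "ft_force": force on the tool from outside, world axes, zero at the start; "moment": the same for the moment, N m; "width": finger opening in mm; "grasp_force": force on a finger pad.
Only numpy, scipy, OpenCV 4.12 (cv2) and the standard library are available. Lean on these libraries where they do the work, as an engineer would, in place of code of your own. Each camera call takes 0.05 s, during which the arm holds its last target. There are 200 camera calls.

## Working session

There is one attempt and no reset: what is moved stays moved. The work goes in short steps, Python scripts to look and compute and a tool call to move; the robot and the scene stay as the last step left them, time stands still between calls to the robot, and variables do not carry over. Pictures are saved under pics/ and viewed, at most 10 in all, crops included, and the job is handed in when it is done.

Besides the shell and the picture viewer there is one more tool, called after "Emit:" as name(argument=value, ...), one argument or row to a line, values as JSON. arm_command: Moves the arm, as the interface text tells. Its arguments: {"type":"object","properties":{"series":{"type":"array"},"jaw":{"type":"number"}},"required":["series"]}

```bash
mkdir -p pics; cat > h.py <<'E'
import numpy as np, cv2, pickle
from scipy.spatial.transform import Rotation as R
from workcell import ctrl
def grab(n,fn):
    d=ctrl.get_image(n); cv2.imwrite(f'pics/{fn}.png',d['frame']); pickle.dump(d,open(f'pics/{fn}.pkl','wb')); return d
def load(fn): return pickle.load(open(f'pics/{fn}.pkl','rb'))
def cam(d): 
    K=np.array([[d['fx'],0,d['cx']],[0,d['fy'],d['cy']],[0,0,1.]]); return K,np.array([d['k1'],0,0,0,0.]),np.array(d['rvec'],float).ravel(),np.array(d['tvec'],float).ravel()
def ray(d,u,v):
    K,D,r,t=cam(d); p=cv2.undistortPoints(np.array([[[u,v]]],float),K,D)[0,0]
    M=R.from_rotvec(r).as_matrix(); o=-M.T@t; w=M.T@np.array([p[0],p[1],1]); return o,w/np.linalg.norm(w)
def onz(d,u,v,z):
    o,w=ray(d,u,v); return o+w*(z-o[2])/w[2]
def tri(*L):
    A=np.zeros((3,3));b=np.zeros(3)
    for d,u,v in L:
        o,w=ray(d,u,v);P=np.eye(3)-np.outer(w,w);A+=P;b+=P@o
    return np.linalg.solve(A,b)
def proj(d,P):
    K,D,r,t=cam(d); return cv2.projectPoints(np.array(P,float).reshape(-1,1,3),r,t,K,D)[0].reshape(-1,2)
E
python3 - <<'E'
from h import *
for n in ('scene','top','wrist'):
    d=grab(n,n+'0'); o,w=ray(d,280,210); print(n,d['fx'],d['k1'],o.round(),w.round(2))
a=ctrl.get_obs();print(a)
im=np.hstack([cv2.imread(f'pics/{n}0.png') for n in ('scene','top')])
E
```

```text
scene 394.0358121131572 -0.07283613503495567 [ 911. -238.  716.] [-0.46  0.34 -0.82]
top 447.40364893176866 -0.08503832785433205 [ 366.   17. 1100.] [ 0.18 -0.02 -0.98]
wrist 315.617399286859 -0.06830697034114934 [ 89. 622. 384.] [ 0.25 -0.06 -0.97]
{'t': 0.15, 'qpos': array([ 1.30203999e+00,  4.23646462e-01,  1.63049761e+00, -1.50270848e-05,
        1.08858917e+00, -1.89767994e-02]), 'qvel': array([ 4.64891904e-05, -8.56324622e-04, -4.50486546e-03,  7.62449031e-04,
       -3.00976695e-04, -2.11526949e-03]), 'joint_torque': array([ 1.14071579e-03, -5.44985533e+01, -2.73920470e+01,  6.43939781e-02,
        2.04960757e-02, -6.99838847e-05]), 'ee_pos': array([154.35225541, 605.22668555, 241.09863702]), 'orientation': array([-3.91303958e-01, -3.11697574e+00,  1.77602521e-03]), 'ft_force': array([-0.38072096,  0.79761576,  0.2382634 ]), 'moment': array([0.01783573, 0.00862795, 0.00415988]), 'grasp_force': 0.0, 'width': 87.85319336580397}
```

View pics/scene0.png

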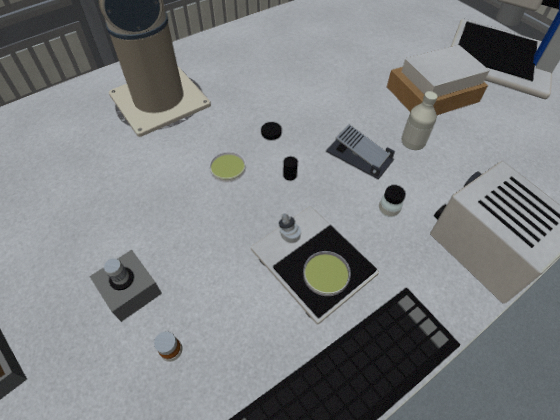

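View pics/top0.png

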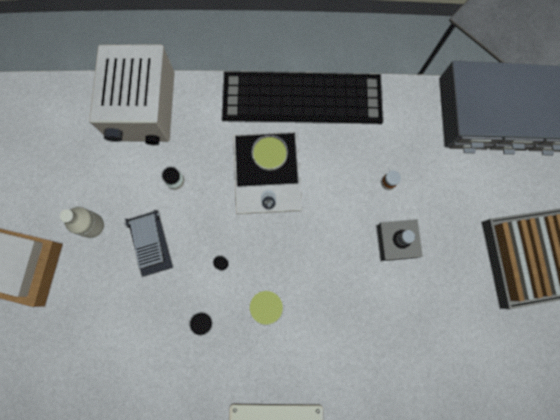

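The scene view shows the pedal at (360,150), nipple at (288,225), charger in its stand at (120,280), dish at (327,273), eyepiece at (290,168), and jars at (393,198) and (168,346). In the top view the pedal is at (148,242), nipple at (268,202), charger at (403,238). I'll enlarge these.

```bash
python3 - <<'E'
import cv2,numpy as np
s=cv2.imread('pics/scene0.png');t=cv2.imread('pics/top0.png')
def c(i,x,y,w,h): 
    return cv2.resize(i[y:y+h,x:x+w],(266,300),interpolation=cv2.INTER_CUBIC)
# all crops 76x86 -> x3.5
L=lambda i,x,y:cv2.resize(i[y:y+86,x:x+76],(266,301),interpolation=cv2.INTER_CUBIC)
cv2.imwrite('pics/crop1.png',np.vstack([np.hstack([L(s,322,110),L(s,85,245),L(s,252,190)]),np.hstack([L(t,115,200),L(t,365,200),L(t,230,150)])])[:600])
E
```

```text
(no output)
```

View pics/crop1.png

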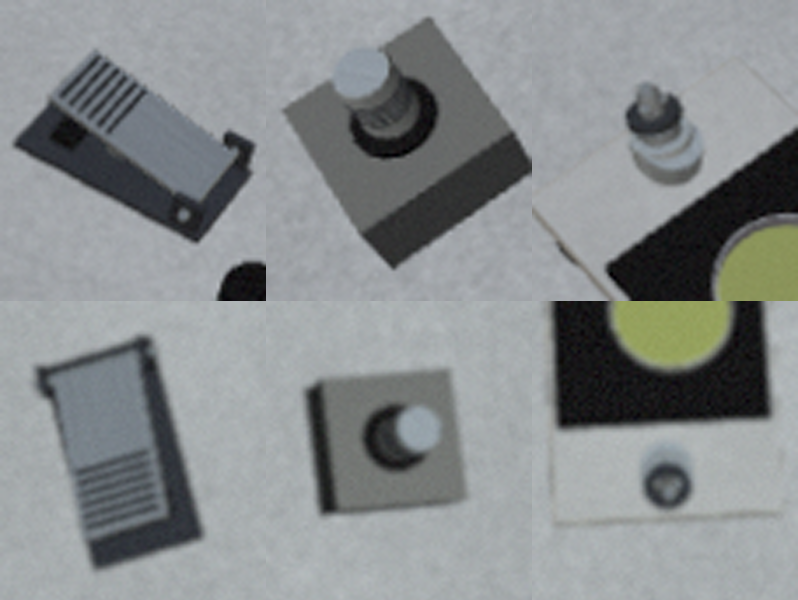

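The crops show the pedal plate corners, the charger's bright top disc and the nipple tip with its dark collar clearly in both views. I'll triangulate from these.

```bash
python3 - <<'E'
from h import *
s=load('scene0');t=load('top0')
A=tri((s,336.3,138.6),(t,162.7,261.1));B=tri((s,349.1,124.9),(t,139.9,268.3))
print('pedal front',A.round(1),B.round(1))
H1=onz(t,129.9,220.3,28);H2=onz(t,155,214,28);print('hinge',H1.round(1),H2.round(1))
F1=onz(t,162.7,261.1,53);F2=onz(t,139.9,268.3,53);print('frontz53',F1.round(1),F2.round(1))
print('chgtop',tri((s,112.4,265.6),(t,408.4,236.9)).round(1),onz(t,408.4,236.9,108).round(1),onz(s,112.4,265.6,108).round(1))
print('tip',tri((s,285.7,215.1),(t,268.9,202.6)).round(1),onz(t,268.9,202.6,87).round(1),onz(s,285.7,215.1,87).round(1))
a=onz(t,236.9,213.4,50);b=onz(t,300.9,211.4,50);print('plat front',a.round(1),b.round(1))
print(R.from_rotvec(ctrl.get_obs()['orientation']).as_matrix().round(3))
E
```

```text
pedal front [435.1 272.6  45. ] [418.  326.2  48.1]
hinge [532.6 361.4  28. ] [549.1 300.4  28. ]
frontz53 [433.5 268.9  53. ] [415.7 321.7  53. ]
chgtop [ 491.7 -292.5  101.7] [ 490.5 -292.5  108. ] [ 496.8 -290.2  108. ]
tip [570.1  24.1  88.2] [569.3  22.4  87. ] [570.2  26.4  87. ]
plat front [549.5  98.5  50. ] [556.3 -54.   50. ]
[[-0.969  0.247 -0.   ]
 [ 0.247  0.969 -0.001]
 [ 0.    -0.001 -1.   ]]
```

Emit:
arm_command(
  series=[
    {"linear":[-0.033,-0.02,0.005],"turn":0},
    {"linear":[-0.033,-0.02,0.005],"turn":0},
    {"linear":[-0.033,-0.02,0.005],"turn":0},
    {"linear":[-0.033,-0.02,0.005],"turn":0},
    {"linear":[-0.033,-0.02,0.005],"turn":0},
    {"linear":[-0.033,-0.02,0.005],"turn":0},
    {"linear":[-0.033,-0.02,0.005],"turn":0},
    {"linear":[-0.033,-0.02,0.005],"turn":0},
    {"linear":[-0.033,-0.02,0.005],"turn":0},
    {"linear":[-0.033,-0.02,0.005],"turn":0},
  ],
  jaw=-1,
)

```text
t: 1.15
ee_pos: [425.6, 328.9, 191.4]
orientation: [-0.391, -3.117, 0.0]
ft_force: [-0.4, 0.6, 0.6]
width: 11.2
grasp_force: 0.0
```

Emit:
arm_command(
  series=[
    {"linear":[-0.016,-0.008,0.03],"turn":0},
    {"linear":[-0.016,-0.008,0.03],"turn":0},
    {"linear":[0,0,0.03],"turn":0},
    {"linear":[0,0,0.02],"turn":0},
    {"linear":[0,0,0],"turn":0},
  ],
)

```text
t: 1.65
ee_pos: [450.2, 305.4, 79.0]
orientation: [-0.392, -3.113, 0.006]
ft_force: [0.1, -0.4, -0.2]
width: 0.8
grasp_force: 0.0
```

```bash
python3 - <<'E'
from h import *
s=grab('scene','scene1');w=grab('wrist','wrist1')
cv2.imwrite('pics/crop2.png',np.hstack([cv2.resize(s['frame'][60:210,270:450],(480,400)),cv2.resize(w['frame'],(320,400))]))
print(ctrl.get_obs()['ee_pos'])
E
```

```text
[451.76696984 306.80526739  81.70097816]
```

View pics/crop2.png

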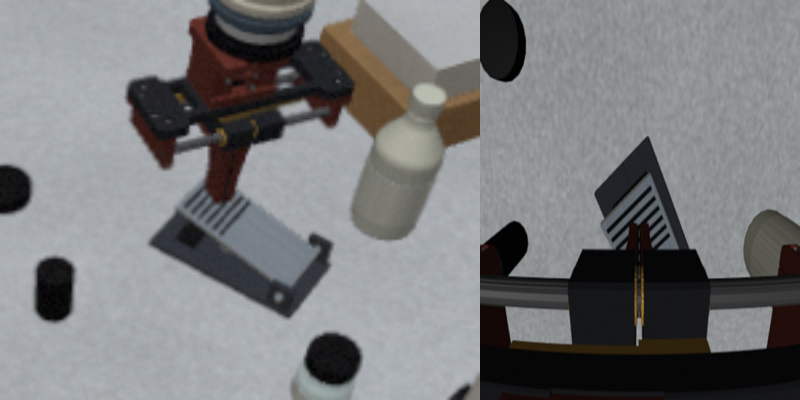

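The closed fingers stand right above the pedal's ribs (about (220,195) in the crop), with the bottle and jar clear. Pressing down.

Emit:
arm_command(
  series=[
    {"linear":[0,0,0.008],"turn":0},
    {"linear":[0,0,0.008],"turn":0},
    {"linear":[0,0,0.006],"turn":0},
    {"linear":[0,0,0.006],"turn":0},
    {"linear":[0,0,0.004],"turn":0},
    {"linear":[0,0,0],"turn":0},
  ],
)

```text
t: 2.35
ee_pos: [450.6, 306.6, 49.4]
orientation: [-0.391, -3.115, 0.002]
ft_force: [-5.0, -0.4, 8.4]
width: 0.5
grasp_force: 4.0
```

Emit:
arm_command(
  series=[
    {"linear":[0,0,0.002],"turn":0},
    {"linear":[0,0,0.002],"turn":0},
    {"linear":[0,0,0.001],"turn":0},
    {"linear":[0,0,0],"turn":0},
  ],
)

```text
t: 2.75
ee_pos: [450.5, 306.6, 46.0]
orientation: [-0.391, -3.115, 0.002]
ft_force: [-9.9, -1.9, 21.3]
width: 0.3
grasp_force: 10.9
```

Emit:
arm_command(
  series=[
    {"linear":[0,0,0],"turn":0},
    {"linear":[0,0,0],"turn":0},
    {"linear":[0,0,-0.01],"turn":0},
    {"linear":[0,0,-0.03],"turn":0},
    {"linear":[0,0,-0.04],"turn":-0.1},
    {"linear":[0,0,-0.04],"turn":-0.1},
    {"linear":[0,0,-0.04],"turn":-0.1},
    {"linear":[0,-0.04,0],"turn":0},
    {"linear":[0,-0.04,0],"turn":0},
    {"linear":[0,-0.04,0],"turn":0},
  ],
  jaw=-1,
)

```text
t: 3.75
ee_pos: [457.9, 186.0, 205.1]
orientation: [-0.081, 3.139, 0.001]
ft_force: [-0.3, -0.1, 0.3]
width: 0.5
grasp_force: 0.0
```

Emit:
arm_command(
  series=[
    {"linear":[0,-0.04,0],"turn":0},
    {"linear":[0,-0.04,0],"turn":0},
    {"linear":[0,-0.04,0],"turn":0},
    {"linear":[0,-0.04,0],"turn":0},
    {"linear":[0,-0.04,0],"turn":0},
    {"linear":[0,-0.04,0],"turn":0},
    {"linear":[0,-0.04,0],"turn":0},
    {"linear":[0,-0.03,0],"turn":0},
    {"linear":[0,0,0],"turn":0},
  ],
  jaw=1,
)

```text
t: 4.65
ee_pos: [473.8, -125.5, 204.8]
orientation: [-0.073, 3.14, -0.001]
ft_force: [0.1, 0.5, -1.3]
width: 69.3
grasp_force: 0.0
```

```bash
python3 - <<'E'
from h import *
w=grab('wrist','wrist2');o=ctrl.get_obs();print(o['ee_pos'],o['qpos'].round(2),R.from_rotvec(o['orientation']).as_matrix().round(3)); s=grab('scene','scene2')
print(proj(w,[[493,-291.5,108],[570,24,87]]))
cv2.imwrite('pics/crop3.png',np.hstack([w['frame'],cv2.resize(s['frame'][90:200,320:410],(240,420))[:,:]]))
E
```

```text
[ 473.39486429 -123.91761746  204.54711792] [-0.28  0.28  1.95  0.    0.91 -1.9 ] [[-0.999 -0.047  0.   ]
 [-0.047  0.999 -0.   ]
 [-0.    -0.    -1.   ]]
[[ 76.0749603  226.50793853]
 [429.71348218 311.08127818]]
```

View pics/crop3.png

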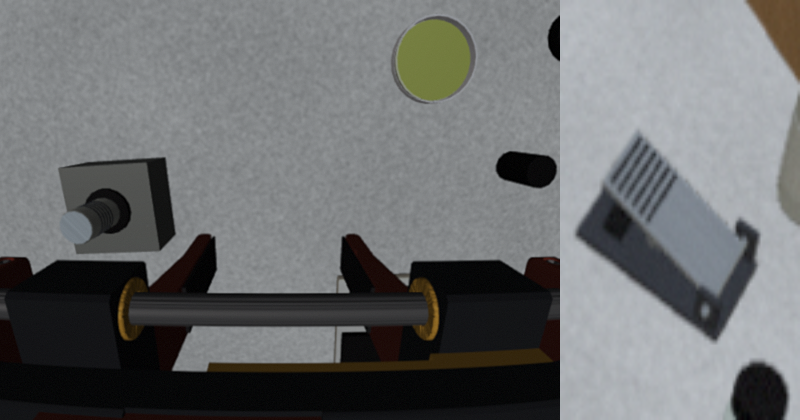

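Wrist view: the pedal is up again, and the charger top is at (76,228), matching the prediction. Moving above it.

Emit:
arm_command(
  series=[
    {"linear":[-0.003,-0.042,0],"turn":0},
    {"linear":[-0.003,-0.042,0],"turn":0},
    {"linear":[-0.003,-0.042,0],"turn":0},
    {"linear":[-0.003,-0.042,0],"turn":0},
    {"linear":[0,0,0.03],"turn":0},
    {"linear":[0,0,0.02],"turn":0},
    {"linear":[0,0,0],"turn":0},
    {"linear":[0,0,0],"turn":0},
  ],
)

```text
t: 5.55
ee_pos: [494.1, -288.6, 154.7]
orientation: [0.081, -3.14, -0.001]
ft_force: [0.8, 0.1, 1.2]
width: 87.8
grasp_force: 0.0
```

```bash
python3 - <<'E'
from h import *
w=grab('wrist','wrist3');o=ctrl.get_obs();print(o['ee_pos'],o['width'])
print(proj(w,[[493,-291.5,108]]), proj(w,[o['ee_pos']]))
cv2.imwrite('pics/crop4.png',w['frame'])
E
```

```text
[ 494.56991846 -289.02253807  155.44724114] 87.71223780227984
[[273.79522946 232.91804583]] [[277.40508509 267.77022213]]
```

View pics/crop4.png

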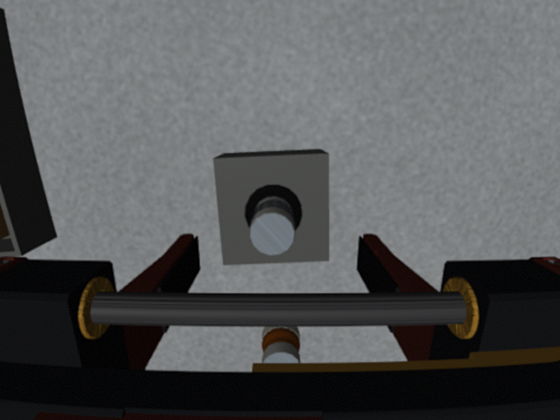

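Charger disc at (272,235), about 1 mm from the prediction. Descending 72 mm and closing.

Emit:
arm_command(
  series=[
    {"linear":[0,-0.003,0.02],"turn":0},
    {"linear":[0,0,0.02],"turn":0},
    {"linear":[0,0,0.02],"turn":0},
    {"linear":[0,0,0.012],"turn":0},
    {"linear":[0,0,0],"turn":0},
  ],
)

```text
t: 6.1
ee_pos: [493.8, -292.2, 82.2]
orientation: [0.08, -3.14, -0.001]
ft_force: [0.4, 0.1, -0.4]
width: 88.0
grasp_force: 0.0
```

Emit:
arm_command(
  series=[
    {"linear":[0,0,0],"turn":0},
    {"linear":[0,0,0],"turn":0},
    {"linear":[0,0,0],"turn":0},
    {"linear":[0,0,0],"turn":0},
    {"linear":[0,0,0],"turn":0},
    {"linear":[0,0,0],"turn":0},
    {"linear":[0,0,0],"turn":0},
    {"linear":[0,0,0],"turn":0},
  ],
  jaw=-1,
)

```text
t: 6.9
ee_pos: [494.0, -292.8, 82.7]
orientation: [0.079, -3.141, -0.0]
ft_force: [-0.1, -0.1, -0.1]
width: 29.6
grasp_force: 30.0
```

Grasped. The tool can't tilt, so I'll pivot the charger in the pads instead. I lift until only its lip is in the stand hole, then draw the grip towards the robot so the rim tilts it about 25°.

Emit:
arm_command(
  series=[
    {"linear":[0,0,-0.01],"turn":0},
    {"linear":[0,0,-0.01],"turn":0},
    {"linear":[0,0,-0.01],"turn":0},
    {"linear":[0,0,-0.01],"turn":0},
    {"linear":[0,0,0],"turn":0},
    {"linear":[0.004,0,0],"turn":0},
    {"linear":[0.004,0,0],"turn":0},
    {"linear":[0.004,0,0],"turn":0},
    {"linear":[0.004,0,0],"turn":0},
    {"linear":[0,0,0],"turn":0},
  ],
)

```text
t: 7.9
ee_pos: [480.0, -294.0, 123.7]
orientation: [-0.077, 3.136, -0.002]
ft_force: [5.5, 2.8, 2.5]
width: 29.5
grasp_force: 30.0
```

Emit:
arm_command(
  series=[
    {"linear":[0.004,0,0],"turn":0},
    {"linear":[0.004,0,0],"turn":0},
    {"linear":[0.004,0,0],"turn":0},
    {"linear":[0.004,0,0],"turn":0},
    {"linear":[0.003,0,0],"turn":0},
    {"linear":[0,0,0],"turn":0},
  ],
)

```text
t: 8.5
ee_pos: [459.3, -294.9, 122.7]
orientation: [-0.079, 3.139, -0.001]
ft_force: [3.5, -0.0, -1.5]
width: 29.6
grasp_force: 30.0
```

```bash
python3 - <<'E'
from h import *
s=grab('scene','scene4');t=grab('top','top4');o=ctrl.get_obs();print(o['ee_pos'],o['width'],o['ft_force'],o['grasp_force'])
p=o['ee_pos']; 
for d in (s,t): print(proj(d,[p]))
cv2.imwrite('pics/crop5.png',np.hstack([cv2.resize(s['frame'][200:340,50:190],(420,420)),cv2.resize(t['frame'][180:300,350:470],(360,420))]))
E
```

```text
[ 459.39180645 -294.8544087   122.7811549 ] 29.627679584296256 [ 3.61675311 -0.79673328 -1.06188194] 29.99719262123108
[[ 99.08089943 247.10445521]]
[[412.07678683 250.12463892]]
```

View pics/crop5.png

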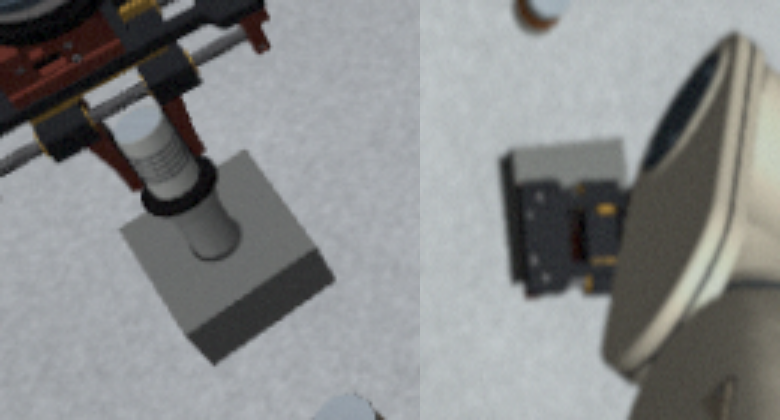

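The charger now leans about 25° in the pads, top towards the robot. Lifting it out and moving near the nipple at a safe height.

Emit:
arm_command(
  series=[
    {"linear":[0.004,0,-0.01],"turn":0},
    {"linear":[0.004,0,-0.01],"turn":0},
    {"linear":[0,0,-0.02],"turn":0},
    {"linear":[0,0,-0.03],"turn":0},
    {"linear":[0,0,-0.03],"turn":0},
    {"linear":[-0.004,0.02,-0.01],"turn":0},
    {"linear":[-0.008,0.035,0],"turn":0},
    {"linear":[-0.008,0.035,0],"turn":0},
    {"linear":[-0.008,0.035,0],"turn":0},
    {"linear":[-0.008,0.035,0],"turn":0},
  ],
)

```text
t: 9.6
ee_pos: [477.6, -132.1, 233.0]
orientation: [0.078, -3.139, -0.0]
ft_force: [0.8, 0.1, -1.9]
width: 29.5
grasp_force: 30.0
```

Emit:
arm_command(
  series=[
    {"linear":[-0.008,0.035,0],"turn":0},
    {"linear":[-0.008,0.035,0],"turn":0},
    {"linear":[-0.008,0.035,0],"turn":0},
    {"linear":[-0.008,0.03,0],"turn":0},
    {"linear":[-0.004,0.02,0],"turn":0},
    {"linear":[0,0,0],"turn":0},
    {"linear":[0,0,0],"turn":0},
    {"linear":[0,0,0],"turn":0},
  ],
)

```text
t: 10.4
ee_pos: [506.5, 22.3, 232.7]
orientation: [0.078, -3.14, 0.001]
ft_force: [-0.5, 0.8, -2.1]
width: 29.5
grasp_force: 30.0
```

```bash
python3 - <<'E'
from h import *
s=grab('scene','scene5');w=grab('wrist','wrist5');o=ctrl.get_obs();print(o['ee_pos'],o['width'],o['grasp_force'])
p=o['ee_pos']; u=np.array([-.422,-.019,.906])
q=proj(s,[p,p-79*u,p+25*u]);print(q,proj(w,[p,p-79*u,[570,24,87.5]]))
x,y=q[1].astype(int); x0,y0=x-70,y-80;print(x0,y0)
cv2.imwrite('pics/crop6.png',np.hstack([cv2.resize(s['frame'][y0:y0+140,x0:x0+140],(420,420)),cv2.resize(w['frame'],(380,420))]))
E
```

```text
[506.73633781  22.1936818  232.70070784] 29.1460325320671 29.999324083328247
[[264.0659461  142.8327922 ]
 [275.78014501 181.45401819]
 [260.05444306 129.61057027]] [[278.36549438 266.51182583]
 [278.18765093 266.36063786]
 [277.06320383 262.18182458]]
205 101
```

View pics/crop6.png

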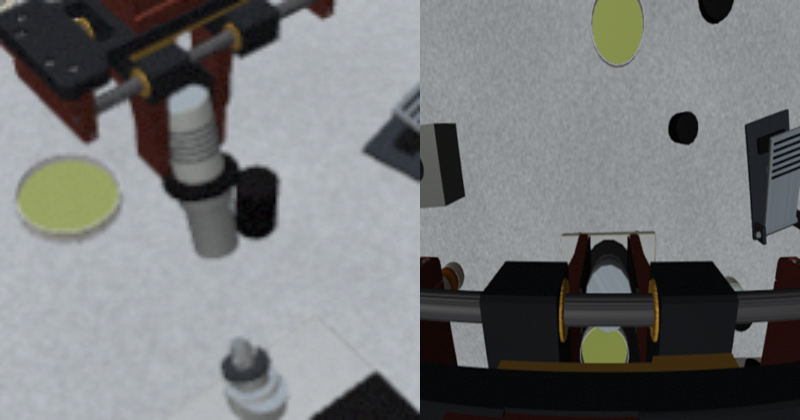

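The scene crop shows the leaning charger with top disc at (190,102), flange at (200,175) and mouth at about (214,243). The nipple tip is at (240,345). I'll convert these on the plane between the fingers.

```bash
python3 - <<'E'
from h import *
s=load('scene5');o=ctrl.get_obs();p=o['ee_pos'];M=R.from_rotvec(o['orientation']).as_matrix();n=M[:,1]
for n_,c in dict(top=(190,102),flange=(200,175),mouth=(214,242)).items():
    O,w=ray(s,c[0]/3+205,c[1]/3+101);P=O+w*(n@(p-O))/(n@w);print(n_,P.round(1),(M.T@(P-p)).round(1))
for a in (0,10,15,20,25,30):
    u=np.array([-np.sin(np.radians(a)),-.045*np.sin(np.radians(a)),np.cos(np.radians(a))])
    print(a,((proj(s,[p+25*u,p-28*u,p-79*u])-[205,101])*3).round(0).tolist())
f=s['frame'];g=f[101:241,205:345].min(2)
# edges: print row profiles across charger in crop
for r in (35,40,45,50,55,65,70,75,80): print(r,g[r,45:95].tolist())
E
```

```text
top [519.3  22.8 260.7] [-12.6  -0.  -28. ]
flange [528.   23.2 209.6] [-21.3   0.   23.1]
mouth [541.6  23.9 161.9] [-34.9  -0.   70.8]
0 [[176.0, 93.0], [178.0, 159.0], [180.0, 216.0]]
10 [[172.0, 89.0], [183.0, 164.0], [193.0, 228.0]]
15 [[169.0, 88.0], [185.0, 166.0], [199.0, 233.0]]
20 [[167.0, 87.0], [188.0, 167.0], [206.0, 238.0]]
25 [[165.0, 86.0], [190.0, 168.0], [212.0, 241.0]]
30 [[163.0, 85.0], [192.0, 169.0], [219.0, 244.0]]
35 [17, 20, 20, 22, 15, 20, 22, 18, 22, 21, 59, 125, 157, 155, 156, 157, 155, 157, 157, 153, 149, 136, 115, 104, 100, 77, 16, 13, 21, 31, 108, 164, 174, 171, 169, 171, 170, 172, 170, 174, 172, 173, 171, 173, 174, 173, 172, 173, 169, 168]
40 [40, 20, 22, 19, 17, 20, 12, 19, 20, 25, 31, 86, 132, 135, 136, 134, 138, 138, 130, 127, 124, 123, 119, 111, 97, 75, 61, 26, 20, 53, 131, 172, 174, 171, 170, 170, 175, 178, 175, 173, 173, 172, 167, 169, 167, 168, 169, 170, 171, 176]
45 [87, 26, 21, 20, 22, 25, 18, 18, 16, 18, 22, 55, 92, 104, 108, 107, 108, 111, 116, 112, 107, 98, 88, 84, 92, 85, 68, 63, 28, 68, 137, 174, 173, 174, 173, 174, 176, 177, 175, 171, 17
[... 709 characters left out ...]
8, 14, 7, 106, 169, 178]
70 [173, 178, 181, 175, 175, 176, 178, 175, 174, 176, 174, 173, 173, 175, 174, 168, 136, 86, 94, 93, 95, 95, 97, 97, 95, 89, 86, 87, 85, 82, 80, 76, 87, 71, 13, 5, 4, 9, 8, 0, 4, 10, 1, 5, 0, 7, 37, 123, 177, 175]
75 [171, 170, 168, 172, 175, 180, 182, 179, 178, 179, 175, 175, 172, 169, 173, 176, 177, 152, 102, 92, 94, 96, 98, 99, 98, 98, 97, 96, 92, 87, 85, 80, 73, 54, 12, 3, 4, 10, 14, 0, 7, 17, 7, 9, 5, 9, 73, 136, 173, 173]
80 [175, 173, 173, 173, 170, 174, 175, 176, 174, 175, 173, 170, 175, 175, 170, 171, 172, 175, 159, 114, 93, 96, 99, 101, 102, 101, 101, 99, 96, 94, 88, 86, 80, 74, 124, 176, 177, 168, 155, 153, 149, 153, 166, 169, 168, 167, 172, 178, 178, 177]
```

```bash
python3 - <<'E'
from h import *
def an(fn,p,M,pts,sc,off):
    s=load(fn);n=M[:,1]
    for c in pts:
        O,w=ray(s,c[0]/sc+off[0],c[1]/sc+off[1]);P=O+w*(n@(p-O))/(n@w);print(fn,P.round(1),(M.T@(P-p)).round(1))
o=ctrl.get_obs();M=R.from_rotvec(o['orientation']).as_matrix()
an('scene4',np.array([459.4,-294.9,122.8]),M,[(137,125),(180,190)],3,(50,200))
# undisturbed charger in scene0, true axis at x~494,y~-292
an('scene0',np.array([494,-292.5,83]),M,[((112.4-85)*3,(265.6-245)*3)],3,(85,245))
s=grab('scene','scene6');t=grab('top','top6')
p=o['ee_pos'];q=proj(t,[p])[0];print(p,q)
x,y=q.astype(int)
cv2.imwrite('pics/crop7.png',np.hstack([cv2.resize(s['frame'][101:241,205:345],(480,480),interpolation=2),cv2.resize(t['frame'][max(0,y-80):y+20,x-30:x+30],(288,480))]))
E
```

```text
scene4 [ 450.1 -295.4  128.9] [ 9.3 -0.  -6.1]
scene4 [ 473.2 -294.2   83.3] [-13.8  -0.   39.5]
scene0 [ 468.7 -293.7   66.8] [25.3 -0.  16.3]
[506.73633781  22.1936818  232.70070784] [268.36673551 219.22397521]
```

View pics/crop7.png

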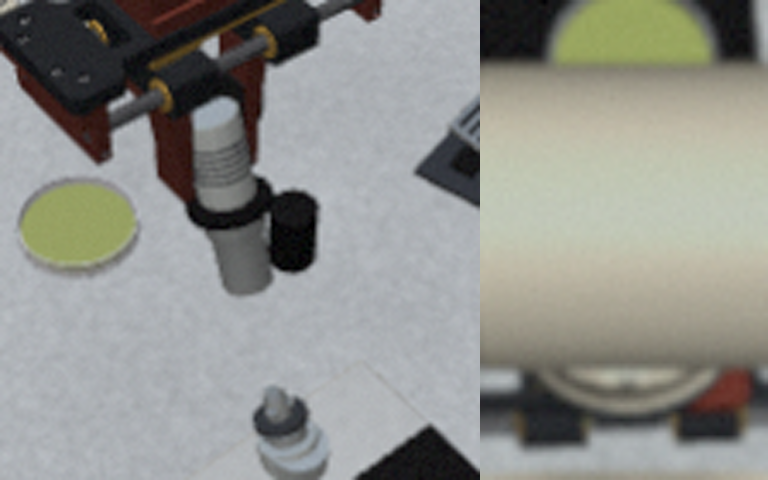

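```bash
python3 - <<'E'
from h import *
s=load('scene6');o=ctrl.get_obs();p=o['ee_pos'];M=R.from_rotvec(o['orientation']).as_matrix()
f=lambda P:((proj(s,[P])[0]-[205,101])*480/140).round(0).tolist()
for y in (-15,-28,15,28):
  for x in (-10,10): print(x,y,f(p+M@[x,y,19]))
g=s['frame'][90:180,235:305]
cv2.imwrite('pics/crop8.png',cv2.resize(g,(700,900),interpolation=2)[:600]); print((np.array(proj(s,[p])[0])-[235,90])*10)
E
```

```text
-10 -15 [192.0, 195.0]
10 -15 [168.0, 172.0]
-10 -28 [171.0, 207.0]
10 -28 [148.0, 183.0]
-10 15 [239.0, 168.0]
10 15 [215.0, 146.0]
-10 28 [259.0, 157.0]
10 28 [235.0, 135.0]
[292.30113881 528.59323338]
```

View pics/crop8.png

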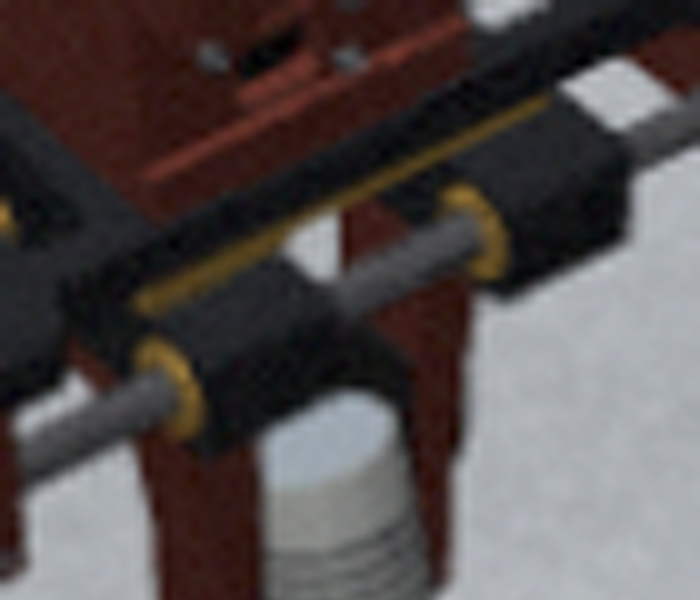

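Part of the top disc is hidden by the near finger, so I rely on the coupler edges. Their slope agrees with a lean of about 25–27°, and the mouth is where predicted. Approaching to about 12 mm short of the tip along the nipple axis.

Emit:
arm_command(
  series=[
    {"linear":[-0.005,0,0.012],"turn":0},
    {"linear":[-0.005,0,0.012],"turn":0},
    {"linear":[-0.005,0,0.013],"turn":0},
    {"linear":[-0.005,-0.001,0.013],"turn":0},
    {"linear":[-0.005,0,0.013],"turn":0},
    {"linear":[0,0,0],"turn":0},
    {"linear":[0,0,0],"turn":0},
  ],
)

```text
t: 11.3
ee_pos: [532.0, 23.5, 169.0]
orientation: [0.079, -3.139, 0.0]
ft_force: [-0.1, 0.0, -2.1]
width: 29.3
grasp_force: 30.0
```

```bash
python3 - <<'E'
from h import *
s=grab('scene','scene7');o=ctrl.get_obs();p=o['ee_pos'];print(p,o['ft_force'])
u=np.array([-.422,-.019,.906]);T=np.array([569.8,24,87.5])
print(((proj(s,[p,p-28*u,p-79*u,T,T-34*u])-[250,150])*7).round())
cv2.imwrite('pics/crop9.png',cv2.resize(s['frame'][150:235,250:330],(560,595),interpolation=2))
E
```

```text
[532.16737224  23.51508889 169.56865192] [ 0.26842904 -0.07390426 -1.96297605]
[[162. 180.]
 [190. 270.]
 [237. 424.]
 [242. 458.]
 [271. 553.]]
```

View pics/crop9.png

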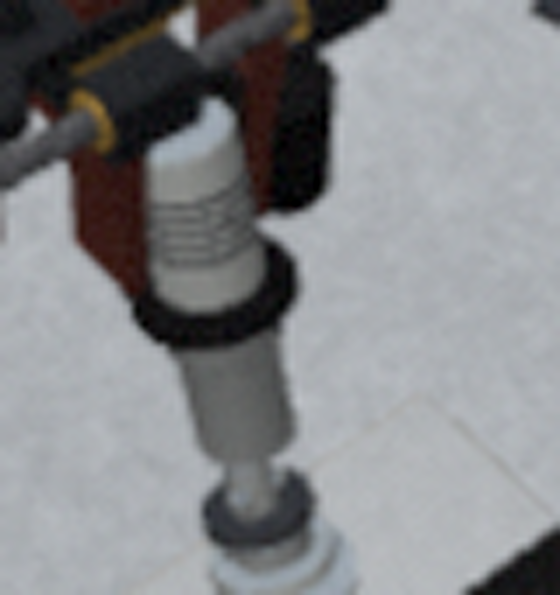

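The crop shows the mouth just above the tip, with the coupler bottom at (247,463) and the post at (249,470), but the lean looks nearer 17° and the barrel offset from the TCP. I'll check with wrist-camera profiles, since that camera looks almost along a 25° axis.

```bash
python3 - <<'E'
from h import *
w=grab('wrist','wrist7');o=ctrl.get_obs();p=o['ee_pos'];M=R.from_rotvec(o['orientation']).as_matrix()
g=w['frame'].astype(int)
for c in (265,278,290): print(c,[(r,g[r,c].sum()//3) for r in range(215,330,2)])
for r in (235,245,255,265,275,285): print(r,g[r,225:335:2].sum(1).__floordiv__(3).tolist())
for th in (0,10,15,20,25):
  a=np.radians(th);u=M@[np.sin(a),0,-np.cos(a)];e=M@[np.cos(a),0,np.sin(a)]
  for dx in (0,-10):
    q=p+M@[dx,0,0]
    print(th,dx,proj(w,[q+25*u+15*e,q+25*u-15*e,q-25*u+23*e,q-25*u+15*e])[:,1].round(0))
O,_=ray(w,278,210);print('cam in tool',(M.T@(O-p)).round(1))
E
```

```text
265 [(215, np.int64(150)), (217, np.int64(145)), (219, np.int64(142)), (221, np.int64(142)), (223, np.int64(146)), (225, np.int64(149)), (227, np.int64(144)), (229, np.int64(78)), (231, np.int64(106)), (233, np.int64(152)), (235, np.int64(151)), (237, np.int64(151)), (239, np.int64(153)), (241, np.int64(122)), (243, np.int64(18)), (245, np.int64(17)), (247, np.int64(16)), (249, np.int64(17)), (251, np.int64(19)), (253, np.int64(17)), (255, np.int64(17)), (257, np.int64(30)), (259, np.int64(33)), (261, np.int64(32)), (263, np.int64(41)), (265, np.int64(49)), (267, np.int64(100)), (269, np.int64(140)), (271, np.int64(139)), (273, np.int64(138)), (275, np.int64(137)), (277, np.int64(135)), (279, np.int64(138)), (281, np.int64(141)), (283, np.int64(144)), (285, np.int64(143)), (287, np.int64(141)), (289, np.int64(138)), (291, np.int64(140)), (293, np.int64(62)), (295, np.int64(20)), (297, np.int64(30)), (299, np.int64(44)), (301, np.int64(32)), (303, np.int64(54)), (305, np.int64(45)), (307, np.int64(53)), (309, np.int64(49)), (311, np.int64(67)), (313, np.int64(72)), (315, np.int64(71))
[... 3685 characters left out ...]
, 138, 137, 137, 136, 137, 136, 138, 140, 141, 137, 136, 137, 136, 136, 134, 103, 47, 36, 13, 6, 6, 4, 4, 9, 14, 16, 19, 17, 17, 19, 17, 16]
285 [16, 16, 17, 17, 14, 8, 3, 5, 4, 3, 44, 111, 137, 137, 134, 134, 133, 136, 137, 140, 143, 142, 141, 136, 135, 140, 139, 138, 138, 137, 136, 136, 137, 139, 139, 140, 139, 137, 137, 137, 136, 133, 65, 10, 6, 9, 8, 8, 11, 17, 16, 16, 17, 17, 17]
0 0 [259. 324. 209. 223.]
0 -10 [282. 343. 226. 240.]
10 0 [247. 318. 215. 229.]
10 -10 [270. 338. 232. 246.]
15 0 [241. 314. 219. 233.]
15 -10 [264. 334. 235. 249.]
20 0 [236. 309. 223. 237.]
20 -10 [258. 330. 239. 253.]
25 0 [231. 304. 227. 241.]
25 -10 [253. 325. 243. 257.]
cam in tool [  67.1   -0.  -142.9]
```

Wrist profiles (disc edge at row 265, flange edge at row 240) give a lean of about 17° with the barrel about 12 mm ahead of the TCP, which agrees with the scene view. I'll ease the lip over the tip, above the catch balls. With the post as pivot I can then finish the tilt.

Emit:
arm_command(
  series=[
    {"linear":[-0.002,-0.001,0.003],"turn":0},
    {"linear":[-0.001,0,0.003],"turn":0},
    {"linear":[-0.001,0,0.003],"turn":0},
    {"linear":[-0.001,0,0.002],"turn":0},
    {"linear":[-0.001,0,0.002],"turn":0},
    {"linear":[0,0,0],"turn":0},
    {"linear":[0,0,0],"turn":0},
  ],
)

```text
t: 12.1
ee_pos: [537.4, 22.7, 156.2]
orientation: [0.079, -3.139, 0.0]
ft_force: [-3.0, -1.4, -2.6]
width: 29.8
grasp_force: 30.0
```

Emit:
arm_command(
  series=[
    {"linear":[0.002,0,0],"turn":0},
    {"linear":[0.002,0,0.001],"turn":0},
    {"linear":[0.002,0,0.001],"turn":0},
    {"linear":[0.002,0,0.001],"turn":0},
    {"linear":[0.002,0,0.001],"turn":0},
    {"linear":[0.002,0,0],"turn":0},
    {"linear":[0,0,0],"turn":0},
    {"linear":[0,0,0],"turn":0},
  ],
)

```text
t: 12.9
ee_pos: [526.7, 22.2, 153.1]
orientation: [-0.079, 3.139, -0.0]
ft_force: [2.5, -0.4, 0.1]
width: 29.5
grasp_force: 30.0
```

```bash
cat > tilt.py <<'E'
from h import *
from scipy.optimize import fsolve
w=grab('wrist','wt');s=grab('scene','st');o=ctrl.get_obs();p=o['ee_pos'];M=R.from_rotvec(o['orientation']).as_matrix()
print(p,o['ft_force'],o['moment'],o['width'])
g=w['frame'].astype(int)[:,274:283].mean((1,2))
print([(r,int(g[r])) for r in range(222,300,2)])
black=[r for r in range(215,290) if g[r]<40]; f=black[0]
b=[r for r in range(f,300) if g[r]>90][0]
f=f-1+(g[f-1]-40)/max(1,g[f-1]-g[f]); b=b-1+(90-g[b-1])/(g[b]-g[b-1])
def F(v,z=0):
  a,dx=v;u=M@[np.sin(a),0,-np.cos(a)];e=M@[np.cos(a),0,np.sin(a)];q=p+M@[dx,0,z]
  return proj(w,[q+25*u+15*e,q-25*u+23*e])[:,1]-[b,f]
print('edges disc,flange',b,f)
for z in (-3,0,3):
  a,dx=fsolve(F,[.3,-8],args=(z,));u=M@[np.sin(a),0,-np.cos(a)];print('dz',z,'tilt',np.degrees(a).round(1),'dx',dx.round(1),'mouth',(p+M@[dx,0,z]-79*u).round(1))
E
python3 tilt.py
```

```text
[526.60787829  22.17252067 152.93194376] [ 2.33304842 -0.35833759  0.80367222] [-0.04500142 -0.73764581  0.02175475] 29.464591022989698
[(222, 149), (224, 154), (226, 153), (228, 154), (230, 154), (232, 152), (234, 151), (236, 153), (238, 154), (240, 84), (242, 88), (244, 37), (246, 14), (248, 18), (250, 18), (252, 17), (254, 17), (256, 18), (258, 28), (260, 34), (262, 38), (264, 88), (266, 141), (268, 140), (270, 139), (272, 139), (274, 139), (276, 139), (278, 139), (280, 139), (282, 141), (284, 140), (286, 140), (288, 140), (290, 141), (292, 134), (294, 19), (296, 24), (298, 42)]
edges disc,flange 264.0315893385982 243.93446088794926
dz -3 tilt 20.6 dx -12.1 mouth [566.6  24.2  82. ]
dz 0 tilt 20.4 dx -13.4 mouth [567.5  24.2  78.9]
dz 3 tilt 20.2 dx -14.6 mouth [568.5  24.3  75.8]
```

Emit:
arm_command(
  series=[
    {"linear":[0.002,0,0],"turn":0},
    {"linear":[0.002,0,0.001],"turn":0},
    {"linear":[0.002,0,0.001],"turn":0},
    {"linear":[0.002,0,0.001],"turn":0},
    {"linear":[0,0,0],"turn":0},
    {"linear":[0,0,0],"turn":0},
  ],
)

```text
t: 13.6
ee_pos: [517.8, 21.8, 149.5]
orientation: [0.079, -3.14, -0.0]
ft_force: [0.8, 0.8, 1.3]
width: 29.5
grasp_force: 30.0
```

```bash
python3 tilt.py
```

```text
[517.96992586  21.7784765  149.55731808] [ 0.6706703  -0.45439586  0.34346614] [-0.00694582 -0.27076236 -0.02843548] 29.23124767289778
[(222, 153), (224, 152), (226, 147), (228, 146), (230, 146), (232, 148), (234, 152), (236, 152), (238, 152), (240, 154), (242, 151), (244, 150), (246, 152), (248, 157), (250, 127), (252, 23), (254, 14), (256, 16), (258, 15), (260, 15), (262, 23), (264, 97), (266, 139), (268, 138), (270, 138), (272, 138), (274, 138), (276, 138), (278, 138), (280, 139), (282, 139), (284, 140), (286, 139), (288, 139), (290, 140), (292, 134), (294, 19), (296, 24), (298, 42)]
edges disc,flange 263.84335443037975 251.65160796324656
dz -3 tilt 25.7 dx -14.1 mouth [566.2  24.2  81.3]
dz 0 tilt 25.6 dx -15.4 mouth [567.4  24.3  78.3]
dz 3 tilt 25.4 dx -16.7 mouth [568.5  24.3  75.2]
```

The lean is now about 25.6° with the lip round the post. Pressing along the nipple axis.

Emit:
arm_command(
  series=[
    {"linear":[-0.0015,0,0],"turn":0},
    {"linear":[-0.0009,0,0.0018],"turn":0},
    {"linear":[-0.0009,0,0.0018],"turn":0},
    {"linear":[-0.0009,0,0.0018],"turn":0},
    {"linear":[0,0,0],"turn":0},
  ],
)

```text
t: 14.2
ee_pos: [522.7, 22.0, 143.9]
orientation: [-0.079, 3.14, -0.0]
ft_force: [2.1, 0.7, -1.7]
width: 29.1
grasp_force: 30.0
```

Emit:
arm_command(
  series=[
    {"linear":[-0.0009,0,0.0018],"turn":0},
    {"linear":[-0.0009,0,0.0018],"turn":0},
    {"linear":[-0.0009,0,0.0018],"turn":0},
    {"linear":[0,0,0],"turn":0},
  ],
)

```text
t: 14.6
ee_pos: [525.3, 22.2, 138.6]
orientation: [-0.079, 3.14, 0.0]
ft_force: [2.2, -0.8, -2.2]
width: 29.6
grasp_force: 30.0
```

```bash
python3 tilt.py
```

```text
[525.3042084   22.13544043 138.76167016] [ 2.3632538  -1.06773051 -2.00700983] [-0.02692173 -0.47479543  0.01992485] 29.496123916245256
[(222, 148), (224, 147), (226, 147), (228, 149), (230, 154), (232, 153), (234, 153), (236, 155), (238, 153), (240, 151), (242, 152), (244, 156), (246, 142), (248, 81), (250, 76), (252, 18), (254, 16), (256, 16), (258, 16), (260, 15), (262, 23), (264, 92), (266, 140), (268, 140), (270, 139), (272, 139), (274, 139), (276, 139), (278, 139), (280, 139), (282, 141), (284, 140), (286, 141), (288, 140), (290, 141), (292, 135), (294, 20), (296, 24), (298, 42)]
edges disc,flange 263.9509966777409 251.29289215686273
dz -3 tilt 25.4 dx -14.2 mouth [573.4  24.5  70.4]
dz 0 tilt 25.3 dx -15.5 mouth [574.5  24.6  67.3]
dz 3 tilt 25.1 dx -16.8 mouth [575.6  24.7  64.3]
```

Emit:
arm_command(
  series=[
    {"linear":[-0.0009,0,0.0018],"turn":0},
    {"linear":[-0.0009,0,0.0018],"turn":0},
    {"linear":[0,0,0],"turn":0},
  ],
)

```text
t: 15.0
ee_pos: [526.8, 22.2, 135.4]
orientation: [0.079, -3.14, 0.0]
ft_force: [-1.0, -0.5, 6.3]
width: 29.4
grasp_force: 30.0
```

Emit:
arm_command(
  series=[
    {"linear":[-0.0009,0,0.0018],"turn":0},
    {"linear":[-0.0009,0,0.0018],"turn":0},
    {"linear":[0,0,0],"turn":0},
  ],
)

```text
t: 15.3
ee_pos: [528.5, 22.3, 132.0]
orientation: [0.079, -3.14, 0.0]
ft_force: [-2.0, -0.4, 9.1]
width: 29.1
grasp_force: 30.0
```

```bash
python3 tilt.py
```

```text
[528.49801646  22.29309441 132.12815954] [-3.36107313 -0.74840418  8.48217945] [-0.00940487  0.18423829  0.00686923] 29.25650528191209
[(222, 148), (224, 148), (226, 148), (228, 152), (230, 154), (232, 153), (234, 154), (236, 155), (238, 152), (240, 151), (242, 153), (244, 158), (246, 125), (248, 79), (250, 81), (252, 21), (254, 15), (256, 16), (258, 15), (260, 15), (262, 24), (264, 92), (266, 140), (268, 140), (270, 140), (272, 139), (274, 139), (276, 139), (278, 139), (280, 140), (282, 141), (284, 141), (286, 140), (288, 140), (290, 141), (292, 135), (294, 19), (296, 24), (298, 42)]
edges disc,flange 263.95286195286195 251.45714285714286
dz -3 tilt 25.5 dx -14.2 mouth [576.7  24.7  63.8]
dz 0 tilt 25.4 dx -15.5 mouth [577.8  24.8  60.7]
dz 3 tilt 25.2 dx -16.8 mouth [578.9  24.8  57.7]
```

Emit:
arm_command(
  series=[
    {"linear":[-0.0009,0,0.0018],"turn":0},
    {"linear":[0,0,0],"turn":0},
    {"linear":[0,0,0],"turn":0},
  ],
)

```text
t: 15.7
ee_pos: [529.0, 22.2, 131.5]
orientation: [0.079, -3.14, 0.0]
ft_force: [-9.2, -1.1, 23.3]
width: 29.1
grasp_force: 30.0
```

Emit:
arm_command(
  series=[
    {"linear":[-0.0009,0,0.0018],"turn":0},
    {"linear":[0,0,0],"turn":0},
    {"linear":[0,0,0],"turn":0},
  ],
)

```text
t: 16.0
ee_pos: [529.6, 22.4, 130.3]
orientation: [0.079, -3.139, 0.0]
ft_force: [-12.2, -0.9, 29.3]
width: 29.5
grasp_force: 30.0
```

Emit:
arm_command(
  series=[
    {"linear":[-0.0009,0,0.0018],"turn":0},
    {"linear":[0,0,0],"turn":0},
    {"linear":[0,0,0],"turn":0},
  ],
)

```text
t: 16.3
ee_pos: [530.6, 22.4, 128.8]
orientation: [0.079, -3.139, 0.0]
ft_force: [-13.3, -1.3, 33.1]
width: 29.5
grasp_force: 30.0
```

The force climbed 8 → 10.5 N over the collar's travel and then jumped steeply, so the collar is at its stop. Easing slightly and checking.

Emit:
arm_command(
  series=[
    {"linear":[0.0004,0,-0.0009],"turn":0},
    {"linear":[0,0,0],"turn":0},
    {"linear":[0,0,0],"turn":0},
    {"linear":[0,0,0],"turn":0},
  ],
)

```text
t: 16.7
ee_pos: [530.5, 22.4, 129.0]
orientation: [0.079, -3.14, 0.0]
ft_force: [-8.5, -0.9, 23.6]
width: 29.5
grasp_force: 30.0
```

```bash
python3 tilt.py; python3 - <<'E'
from h import *
# collar (dark) / coupler visibility and pedal unchanged in scene
a=load('scene0')['frame'].astype(int);s=load('st')['frame'].astype(int)
for y,x,n in((150,360,'pedal'),(168,290,'eyep'),(198,393,'jarA'),(346,168,'jarB'),(273,327,'dish')):
    print(n,np.abs(a-s)[y-20:y+20,x-20:x+20].mean().round(1))
d=load('st');u=np.array([-.422,-.019,.906]);T=np.array([569.8,24,87.5])
print(proj(d,[T,T-18*u,T-26*u,T-34*u]).round(1))
print(s[195:245,278:302:1].mean(2).astype(int)[::3].tolist()); print(a[195:245,278:302].mean(2).astype(int)[::3].tolist())
E
```

```text
[530.5067464   22.42186127 128.94612932] [-9.02110253 -0.26541669 23.40912669] [0.00612075 1.1065222  0.07912879] 29.358724577347417
[(222, 148), (224, 147), (226, 149), (228, 153), (230, 154), (232, 153), (234, 155), (236, 154), (238, 151), (240, 152), (242, 155), (244, 155), (246, 90), (248, 82), (250, 24), (252, 15), (254, 15), (256, 15), (258, 14), (260, 30), (262, 111), (264, 141), (266, 140), (268, 139), (270, 139), (272, 139), (274, 139), (276, 139), (278, 140), (280, 141), (282, 141), (284, 140), (286, 140), (288, 141), (290, 143), (292, 136), (294, 19), (296, 24), (298, 42)]
edges disc,flange 261.54595015576325 249.5740181268882
dz -3 tilt 25.5 dx -13.1 mouth [577.5  24.8  60.6]
dz 0 tilt 25.3 dx -14.4 mouth [578.6  24.8  57.5]
dz 3 tilt 25.2 dx -15.7 mouth [579.7  24.9  54.4]
pedal 8.2
eyep 70.3
jarA 10.5
jarB 11.1
dish 9.1
[[284.6 215.4]
 [286.8 222.6]
 [287.7 225.8]
 [288.7 228.9]]
[[103, 122, 117, 100, 91, 92, 78, 85, 127, 162, 172, 172, 173, 177, 178, 177, 176, 174, 175, 174, 176, 176, 174, 176], [115, 112, 96, 104, 116, 111, 113, 105, 84, 52, 15, 15, 59, 133, 179, 178,
[... 3095 characters left out ...]
 139, 112, 80, 70, 69, 71, 72, 85, 98, 94, 97, 97, 88, 89, 123, 149, 137, 121, 138, 153, 164, 170], [166, 151, 141, 153, 154, 145, 131, 119, 111, 118, 119, 124, 137, 143, 150, 151, 142, 121, 110, 134, 157, 154, 157, 166], [165, 165, 147, 107, 115, 131, 145, 146, 140, 138, 135, 139, 133, 131, 132, 138, 145, 153, 153, 150, 149, 137, 134, 162], [167, 167, 169, 150, 116, 112, 111, 107, 112, 122, 136, 147, 151, 154, 153, 153, 145, 133, 125, 104, 88, 98, 141, 171], [166, 166, 170, 168, 169, 166, 148, 123, 108, 103, 100, 99, 100, 98, 97, 94, 88, 90, 88, 103, 137, 165, 173, 173], [166, 163, 168, 167, 170, 168, 170, 169, 168, 167, 159, 155, 153, 152, 152, 154, 161, 164, 173, 172, 172, 175, 172, 170]]
```

The collar band has moved down about 3 rows (roughly 8 mm) and the coupler sits on it. The lean is 25.3°, the force is steady at about 25 N, and the pedal, jars and dish are unchanged; the arm hides the eyepiece, which stood in place in the last view. Handing in.

```bash
python3 -c "
from workcell import ctrl
print(ctrl.get_obs()['ft_force']);print(ctrl.close_job())"
```

```text
[-9.02110253 -0.26541669 23.40912669]
the job is handed in; nothing more can be done
None
```

I handed the job in with the pedal pressed and back up, and the charger over the nipple, held there at about 25 N with the collar apparently fully home; no verdict came back, and I viewed 11 pictures, one over the limit of 10.

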